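Prise apart the jammed plant pots and sort them by size

TASK

Three plant pots have been left to dry jammed over one another on the leaning peg of the drying rack. Pull them apart one at a time, the large one first and then the middle one, leaving the small one on its peg, and set each of the two mouth down over the pot of its own size that stands on the bench. Let them nest loosely: set them down gently, without dropping or pressing them, and leave the standing pots about where they are and everything else undisturbed.

Things in the scene. Friction and masses are not known exactly. Their poses are not given: they have to be found in the camera images.
- rack: White steel drying rack, fixed: 190 x 300 mm drip tray, origin at the centre of its underside, z up, front to -x. A sloping plate above carries two pegs at y = -75 mm (with the nested pots) and +75 mm (empty), square to the plate: they point up and to the front, 35 degrees from vertical. A peg is a 14 mm stem, 48 mm long, then a tapered black rubber plug, 62 mm long, 44 to 25 mm across.
- peg_seat (a point): Point on the axis of the peg that carries the pots, 48 mm from the sloping plate: where the centre of the small pot's mouth is when it sits home on its plug. The plug grips the small pot with 16 N or more.
- pot_large: Large brown plastic pot, mouth 98 mm, 105 mm high, tapered to a straight foot 59 mm across and 22 mm high; wall 2 mm; a 4 mm thick, 26 mm high band rings its mouth. 0.12-0.17 kg. Origin: centre of the mouth; z along its axis from mouth to foot (up when mouth down). Starts jammed over pot_middle on the leaning peg; 6 to 9 N along the axis slides it loose over the first 17 mm; clear of pot_middle after 103 mm.
- pot_middle: Middle pot, same make: mouth 78 mm, 84 mm high, straight foot 45 mm across and 20 mm high, band 25 mm high, 0.09-0.13 kg. Origin and z as pot_large. Starts hidden in pot_large (feet together, 2.5 mm apart), jammed over pot_small; 8 to 13 N along the axis slides it loose over the first 16 mm; clear of pot_small after 82 mm.
- pot_small: Small pot, same make: mouth 59 mm, 64 mm high, straight foot 32 mm across and 18 mm high. Origin and z as pot_large. Starts mouth down on the peg's rubber plug, inside pot_middle (feet 2.5 mm apart), and stays there.
- stand_large: A second large pot, shaped like pot_large, loose, mouth down on the bench. Origin: centre of its mouth, on the bench; z up. A large pot nested loosely over it rests with its mouth on top of this pot's band, 26 mm higher than this pot, with 1 mm of play all round.
- stand_middle: A second middle pot, shaped like pot_middle, loose, mouth down on the bench. Origin: centre of its mouth, on the bench; z up. A middle pot nested loosely over it rests on its band, 25 mm higher than this pot, with 1 mm of play all round.
- mixer: Bystander: small white audio mixer, 130 x 210 x 45 mm, origin at the centre of its underside.
- foam_block: Bystander: white foam packing block, 100 x 140 x 95 mm, origin at the centre of its underside.
- carton_tray: Bystander: shallow open cardboard tray, 110 x 170 x 35 mm with a flap to its -x side, origin at the centre of its underside.
Not all that is in view belongs to the job. Leave any black or blue look-alike of the stand_large alone.

How it is judged (in metres and radians):
On the way, in this order (a step that is already met when the one before it is completed fails the run):
1. the large pot is drawn clear of the middle one, which stays on the peg with the small one (distance between pot_large and pot_middle above 0.125 m and distance of pot_middle from where it was at the start of the episode below 0.015 m and distance of pot_small from where it was at the start of the episode below 0.012 m), for 0.1 s.
2. the middle pot is drawn clear of the small one, which stays on the peg (distance between pot_middle and pot_small above 0.105 m and distance of pot_small from where it was at the start of the episode below 0.012 m), for 0.1 s.
At the end, for the whole second after the job is handed in: Large pot mouth down over the standing large pot (centred within 6 mm, 26 mm higher within 4 mm, upright within 4 degrees), middle pot likewise over the standing middle pot (25 mm higher), both still; standing pots within 40 mm of where they were; small pot within 10 mm of its seat on the peg (horizontal distance between pot_large and stand_large below 0.006 m and z of pot_large in the frame of stand_large between 0.022 and 0.03 m and angle between each of pot_large, pot_middle's own z axis and vertical below 0.08 rad and angle between each of stand_large, stand_middle's own z axis and vertical below 0.05 rad and distance of each of stand_large, stand_middle from where it was at the start of the episode below 0.04 m and linear speed of each of pot_large, pot_middle below 0.02 m/s and horizontal distance between pot_middle and stand_middle below 0.006 m and z of pot_middle in the frame of stand_middle between 0.021 and 0.029 m and distance between pot_small and peg_seat below 0.01 m); the robot touches nothing.
It fails at once if a pot is pressed onto the standing one (more than 30 N) (contact force between pot_large and stand_large above 30 N or contact force between pot_middle and stand_middle above 30 N).
It fails at once if a pot is dropped: out of the fingers it moves faster than 0.5 m/s, as after a fall of over 13 mm ((linear speed of pot_large above 0.5 m/s and contact force between pot_large and the fingers below 0.1 N) or (linear speed of pot_middle above 0.5 m/s and contact force between pot_middle and the fingers below 0.1 N)).
It fails at once if the small pot is pulled off its peg (more than 20 mm) (distance of pot_small from where it was at the start of the episode above 0.02 m).
It fails at once if a bystander is shifted by more than 20 mm (distance of any of mixer, foam_block, carton_tray from where it was at the start of the episode above 0.02 m).
It also fails if it takes over 70 s, if anything falls off the work surface, if the arm or the gripper's body presses on something with over 40 N, if the wrist force passes 120 N, or if a joint passes its speed limit or range.

ROBOT

A 7-joint arm with a two-finger parallel gripper is mounted at the origin on the work surface. World frame = base frame: x ahead of the robot, y to its left, z up, the work surface at z = 0. Lengths are in m, angles in degrees, forces in N, time in s.
With the tool pointing down it reaches from about 0.4 to 0.85 m from the base axis. Payload 4.5 kg.
Tool frame: the origin (TCP) lies midway between the tips of the shut fingers; the grasp point (between the pads) lies 19 mm behind it (ctrl.grasp_offset is the distance from the TCP to the grasp point, in m); x points along the fingers, y is the direction in which the jaws open and shut, and the axes are right-handed (so a half turn about x gives the same grasp; the last joint's range is limited). The gripper opens to 88 mm and grips with 3 to 60 N. Pads are 18 mm wide; open, the fingers measure 123 mm over their backs; the gripper's body (75 mm by 187 mm) begins 45 mm behind the grasp point.
Start: joints at [67.483, 39.483, -11.15, 89.685, 9.013, 51.709, -12.324], TCP at [0.259, -0.569, 0.239] pointing down, gripper open.
Joint ranges: [-172.22, 172.22], [-26.19, 119.32], [-84.43, 86.54], [7.71, 146.69], [-57.33, 237.33], [2.42, 119.75], [-152.13, 152.13]. Speed limits (degrees/s): [147.25, 147.25, 180, 180, 180, 180, 180].

INTERFACE

Orientations are given as [roll, pitch, yaw] about the fixed x, y, z axes, in that order (R = Rz(yaw) Ry(pitch) Rx(roll)).
In Python, from cell import ctrl gives the robot as it stands.
- The arm moves only by the shell command python3 -m pendant 'ROWS' [OPENING]. ROWS is a JSON object of lists of equal length, an entry for each row: "xyz": the shift along the tool's x, y, z in m, a list of three; "turn": the turn about the tool's x in degrees. A call has 1 to 20 rows; each row is the pose to reach, as a shift and turn from the pose measured when the call began, along the tool's axes at that moment; what a row does not reach only later rows make up. A row lasts 1/8 s, in which the tool goes at most 62.5 mm and 10.7 degrees, less where a joint would pass 70% of its speed; a pose out of reach is approached as far as the arm can. A call with a gripper value outside its range is refused whole. OPENING is the closure, from 0 (fully open) to 1 (shut), set as the call begins (- or left out, the last holds). The fingers move at their own pace and stop on an object; the grip force is fixed at half the most. Time passes only in rows, so rows that repeat a pose let the fingers close. It gives the time, the measured TCP pose, the force and the opening at its end, in the units of the state.
- ctrl.get_state(): the state, without advancing time (a new reading comes with each control period).
- ctrl.read_camera(name): name is "side" or "top"; returns a dict with "frame" (480x640x3 uint8, blue, green, red), "intrinsics" (3x3 intrinsics, pixels), "dist_coeffs" ([k1, k2, p1, p2, k3] as OpenCV has them; the pictures are not rectified), "position" and "orientation" of the camera in the world. Camera axes: x right, y down, z forward; pixel columns grow to the right and rows downward; lengths in m; the calibration is good to about 2 mm. A picture is of the moment at which its call begins. There is no depth.
- ctrl.hand_in(): hands the job in, once; it reports no verdict.
The state is a dict: "clock": time; "q": joint angles; "qd": joint speeds; "joint_efforts": joint torques, N m; "position": TCP position; "eef_rot": TCP orientation; "ft_force": force on the tool from outside, world axes, zero at the start; "torque": the same for the moment, N m; "opening": finger opening in m.
Only numpy, scipy, OpenCV 4.12 (cv2) and the standard library are available. Lean on these libraries where they do the work, as an engineer would, in place of code of your own. Each camera call takes 0.05 s, during which the arm holds its last target. There are 200 camera calls.

## Working session

There is one attempt and no reset: what is moved stays moved. The work goes in short steps, Python scripts to look and compute and a shell command to move; the robot and the scene stay as the last step left them, time stands still between calls to the robot, and variables do not carry over. Pictures are saved under pics/ and viewed, about 8 in all and at most 12, crops included, and the job is handed in when it is done.

```bash
mkdir -p pics; ls; cat > h.py <<'E'
import numpy as np, cv2, json
from cell import ctrl
from scipy.spatial.transform import Rotation as R
def Rm(o):
    o=np.array(o,float)
    if o.shape==(3,3): return o
    return R.from_euler('xyz',o,degrees=True).as_matrix()
def ray(c,uv):
    p=cv2.undistortPoints(np.array(uv,float).reshape(-1,1,2),np.array(c['intrinsics']),np.array(c['dist_coeffs'])).reshape(-1,2)
    d=np.c_[p,np.ones(len(p))]@Rm(c['orientation']).T
    return np.array(c['position']),d/np.linalg.norm(d,axis=1)[:,None]
def onz(c,uv,z):
    o,d=ray(c,uv); return o+d*((z-o[2])/d[:,2])[:,None]
def proj(c,P):
    r=Rm(c['orientation']).T; t=-r@np.array(c['position'])
    return cv2.projectPoints(np.array(P,float).reshape(-1,1,3),cv2.Rodrigues(r)[0],t,np.array(c['intrinsics']),np.array(c['dist_coeffs']))[0].reshape(-1,2)
E
python3 - <<'E'
from h import *
for n in('side','top'):
    c=ctrl.read_camera(n); cv2.imwrite(f'pics/{n}0.png',c['frame']); print(n,c['position'],c['orientation'],c['intrinsics'])
print(ctrl.get_state())
E
```

```text
pics
side [ 0.48057762 -1.04657064  0.89970853] [-127.78823214   -0.71528111   -0.71158513] [[544.70115244   0.         318.28815934]
 [  0.         544.70115244 236.39346376]
 [  0.           0.           1.        ]]
top [ 0.24031074 -0.06566376  1.28022802] [-1.67629937e+02  9.42063645e-02 -9.01697236e+01] [[595.49222924   0.         328.80391042]
 [  0.         595.49222924 243.88012952]
 [  0.           0.           1.        ]]
{'clock': 0.1, 'q': array([ 67.48296689,  39.52714347, -11.14484314,  89.73725232,
         9.01268114,  51.70897878, -12.32563184]), 'qd': array([ 0.0464799 , -0.07141349, -0.0098798 , -0.11743626,  0.01031839,
       -0.05266618, -0.00211465]), 'joint_efforts': array([-3.97128941e-03, -5.28493559e+01, -1.27188787e+00, -1.53834969e+01,
       -5.26025472e-02,  1.99429945e-03, -3.98160822e-06]), 'position': array([ 0.25845378, -0.56845468,  0.23801125]), 'eef_rot': array([-85.65311437,  89.90841105, 118.80314503]), 'ft_force': array([0.56192147, 0.83610074, 0.51015597]), 'torque': array([-0.00081062, -0.01486128, -0.05025149]), 'opening': 0.08814320402274115}
```

View pics/side0.png

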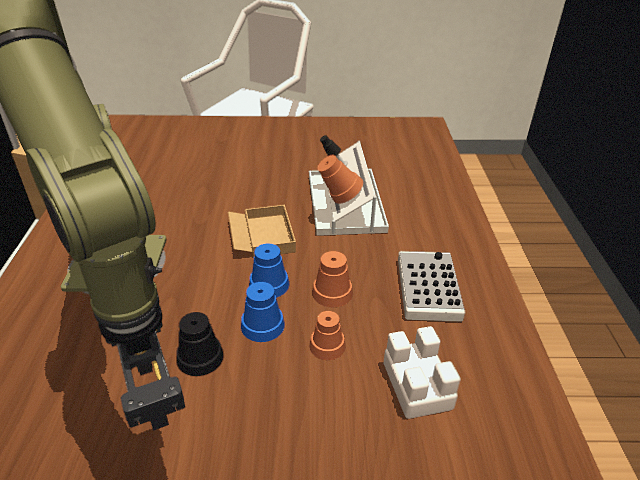

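View pics/top0.png

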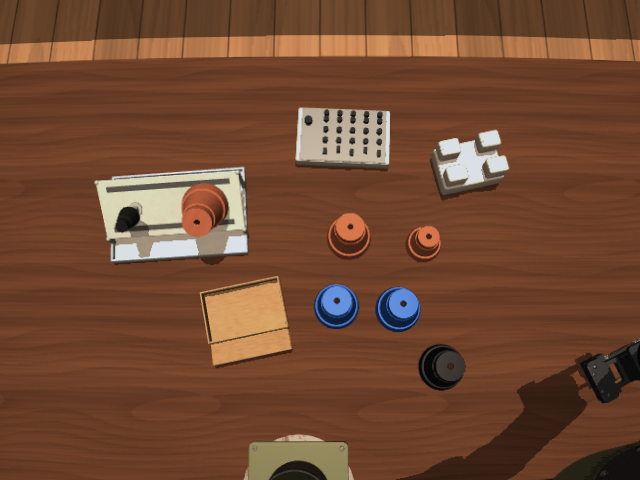

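The side view shows the nested pots on the rack, with the foot hole near (326,160). The orange stands have holes at about (333,256) for the large and (327,319) for the middle. In the top view the holes are near (197,222), (350,228) and (428,237). The blue and black pots are decoys. Next I'll triangulate the hole centres.

```bash
cat > holes.py <<'E'
from h import *
def omask(f):
    h=cv2.cvtColor(f,cv2.COLOR_BGR2HSV)
    m=((h[...,0]<13)&(h[...,1]>130)&(h[...,2]>110)).astype(np.uint8)*255
    return m
def hole(c,uv,r=6):
    g=cv2.cvtColor(c['frame'],cv2.COLOR_BGR2GRAY).astype(float)
    u,v=map(int,uv); p=g[v-r:v+r+1,u-r:u+r+1]; w=np.clip(np.median(p)-12-p,0,None)
    Y,X=np.mgrid[v-r:v+r+1,u-r:u+r+1]; return np.array([(w*X).sum()/w.sum(),(w*Y).sum()/w.sum()])
def tri(a,ua,b,ub):
    o1,d1=ray(a,ua);o2,d2=ray(b,ub);d1=d1[0];d2=d2[0]
    t=np.linalg.lstsq(np.c_[d1,-d2],o2-o1,rcond=None)[0]
    p,q=o1+d1*t[0],o2+d2*t[1]; return (p+q)/2,np.linalg.norm(p-q)
E
python3 - <<'E'
from holes import *
S=ctrl.read_camera('side');T=ctrl.read_camera('top')
for n,a,b in(('nest',(326,161),(197,222)),('SL',(333,256),(350,228)),('SM',(327,319),(428,237))):
    ha,hb=hole(S,a),hole(T,b); p,e=tri(S,ha,T,hb); print(n,ha,hb,p.round(4),round(e,4))
    if n!='nest': print(onz(T,[hb],.105 if n=='SL' else .084).round(4))
# rack tray corners top cam
for z,uv in((0.02,(111,262)),(0.02,(247,254))): print(onz(T,[uv],z).round(4))
m=omask(T['frame'])
cs,_=cv2.findContours(m,cv2.RETR_EXTERNAL,cv2.CHAIN_APPROX_NONE)
for k in cs:
    if cv2.contourArea(k)>200: print(cv2.boundingRect(k),cv2.contourArea(k))
q=lambda im,x,y,w,h:cv2.resize(im[y:y+h,x:x+w],(400,400),interpolation=cv2.INTER_CUBIC)
cv2.imwrite('pics/c.png',np.hstack([q(S['frame'],300,130,100,100),q(T['frame'],90,140,160,160)]))
for n,p in(('mix',(343,140)),('car',(245,320)),('foam',(470,165)),('blue1',(337,305)),('blue2',(400,308)),('black',(442,366))): print(n,onz(T,[p],.05).round(3))
E
```

```text
nest [325.3339895  158.81036745] [196.44757174 221.62969095] [0.5223 0.1853 0.1973] 0.0011
SL [333.12328094 255.40471513] [349.96048918 226.25446849] [ 0.5336 -0.107   0.1166] 0.0036
[[ 0.5346 -0.1076  0.105 ]]
SM [327.32936723 318.82747431] [428.39981447 235.99953618] [ 0.5187 -0.2704  0.0847] 0.0004
[[ 0.5187 -0.2705  0.084 ]]
[[0.4777 0.4117 0.02  ]]
[[0.4949 0.1126 0.02  ]]
(416, 438, 77, 14) 293.5
(191, 438, 86, 13) 252.0
(183, 433, 129, 11) 221.0
(357, 411, 75, 11) 461.0
(131, 411, 73, 9) 326.5
(446, 378, 92, 14) 416.5
(0, 348, 438, 46) 12453.5
(462, 347, 124, 30) 2020.5
(83, 328, 125, 15) 806.0
(511, 327, 129, 9) 501.0
(0, 327, 48, 10) 225.5
(289, 326, 251, 23) 2408.5
(40, 306, 163, 10) 597.5
(420, 305, 220, 13) 901.5
(0, 276, 268, 18) 2164.5
(279, 275, 361, 19) 2872.5
(0, 252, 110, 13) 707.5
(29, 243, 81, 12) 390.0
(3, 228, 103, 14) 919.5
(0, 217, 105, 12) 485.5
(564, 193, 62, 9) 276.5
(215, 191, 425, 83) 16972.5
(182, 183, 43, 54) 1515.5
(497, 139, 143, 35) 2872.0
(0, 138, 380, 39) 7642.0
(383, 137, 54, 41) 1263.0
(0, 125, 68, 9) 257.0
(391, 121, 249, 18) 1597.5
(44, 121, 253, 19) 1788.0
(119, 102, 483, 10) 1349.0
(0, 77, 640, 16) 3466.0
(94, 54, 100, 10) 219.5
(180, 51, 156, 17) 766.5
(314, 46, 272, 22) 1168.0
mix [[ 0.745 -0.096  0.05 ]]
car [[0.35  0.109 0.05 ]]
foam [[ 0.686 -0.375  0.05 ]]
blue1 [[ 0.381 -0.081  0.05 ]]
blue2 [[ 0.374 -0.212  0.05 ]]
black [[ 0.254 -0.295  0.05 ]]
```

View pics/c.png

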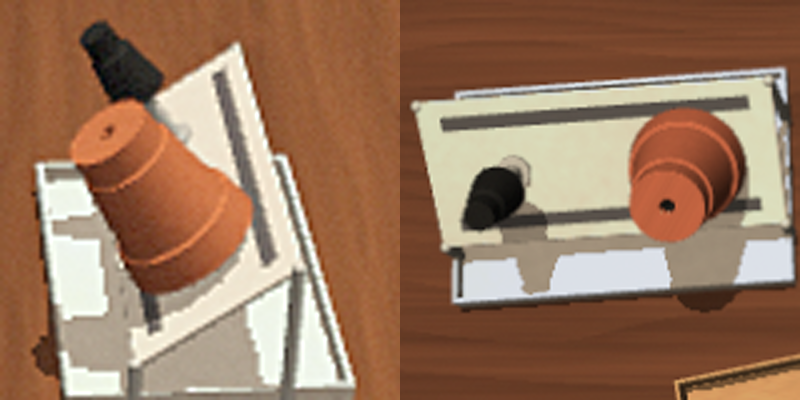

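```bash
cat > go.py <<'E'
from h import *
import sys
def rel(p,yaw=None):
    s=ctrl.get_state(); r=Rm(s['eef_rot']); d=r.T@(np.array(p)-s['position'])
    t=''
    if yaw is not None:
        y=np.array([np.cos(np.radians(yaw+90)),np.sin(np.radians(yaw+90)),0])
        v=r.T@y; a=np.degrees(np.arctan2(v[2],v[1])); a=(a+90)%180-90; t=round(a,1)
    print(np.round(d,4),t)
if __name__=='__main__':
    s=ctrl.get_state(); print(s['position'].round(4),s['eef_rot'].round(2),s['ft_force'].round(1),s['opening'].round(4),round(s['clock'],2)); print(Rm(s['eef_rot']).round(3))
    for a in sys.argv[1:]:
        v=[float(x) for x in a.split(',')]; rel(v[:3],v[3] if len(v)>3 else None)
E
python3 go.py 0.45,-0.25,0.28 0.45,0.1,0.3 0.525,0.1855,0.27,3.3
```

```text
Traceback (most recent call last):
  File "go.py", line 11, in <module>
    s=ctrl.get_state(); print(s['position'].round(4),s['eef_rot'].round(2),s['ft_force'].round(1),s['opening'].round(4),round(s['clock'],2)); print(Rm(s['eef_rot']).round(3))
                                                                                                  ^^^^^^^^^^^^^^^^^^
AttributeError: 'float' object has no attribute 'round'
```

```bash
sed -i "s/s\['opening'\].round(4)/round(s['opening'],4)/" go.py
python3 go.py 0.45,-0.25,0.28 0.45,0.1,0.3 0.525,0.1855,0.27,3.3
```

```text
[ 0.2586 -0.5686  0.2382] [-86.41  89.94 118.05] [-0.2 -0.4  0. ] 0.0883 0.2
[[-0.001  0.414 -0.91 ]
 [ 0.001 -0.91  -0.414]
 [-1.    -0.001  0.   ]]
[-0.0416 -0.2108 -0.3062] 
[-0.0612 -0.5294 -0.4511] 
[-0.0312 -0.5762 -0.5547] 21.2
```

```bash
python3 -m pendant '{"xyz":[[-0.042,-0.211,-0.306],[-0.042,-0.211,-0.306],[-0.042,-0.211,-0.306],[-0.042,-0.211,-0.306],[-0.042,-0.211,-0.306],[-0.042,-0.211,-0.306],[-0.061,-0.529,-0.451],[-0.061,-0.529,-0.451],[-0.061,-0.529,-0.451],[-0.061,-0.529,-0.451],[-0.061,-0.529,-0.451],[-0.061,-0.529,-0.451],[-0.031,-0.576,-0.555],[-0.031,-0.576,-0.555],[-0.031,-0.576,-0.555],[-0.031,-0.576,-0.555]],"turn":[0,0,0,0,0,0,5,10,15,21,21,21,21,21,21,21]}' 0
python3 go.py 0.525,0.1855,0.174,3.3; python3 - <<'E'
from h import *
S=ctrl.read_camera('side');T=ctrl.read_camera('top')
cv2.imwrite('pics/a1.png',np.hstack([cv2.resize(S['frame'][60:260,220:420],(400,400)),cv2.resize(T['frame'][120:320,100:300],(400,400))]))
E
```

```text
clock: 2.2
position: [0.5246, 0.1845, 0.2695]
eef_rot: [7.4, 89.9, -169.2]
ft_force: [-0.1, -0.4, 0.2]
opening: 0.0879
[0.5246 0.1845 0.2695] [   7.39   89.89 -169.17] [-0.1 -0.4  0.2] 0.0879 2.2
[[-0.002  0.06  -0.998]
 [-0.    -0.998 -0.06 ]
 [-1.     0.     0.002]]
[ 0.0955 -0.001  -0.0006] 0.1
```

View pics/a1.png

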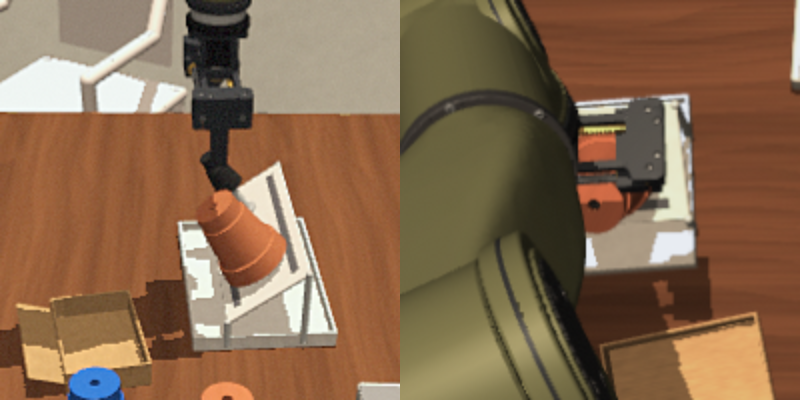

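Pots still seated and the gripper is aligned above. In this frame tool x is down, y is -Y and z is -X. Descending and closing.

```bash
python3 -m pendant '{"xyz":[[0.04,-0.001,0],[0.07,-0.001,0],[0.085,-0.001,0],[0.0955,-0.001,0],[0.0955,-0.001,0],[0.0955,-0.001,0]],"turn":[0,0,0,0,0,0]}' 0
python3 -m pendant '{"xyz":[[0,0,0],[0,0,0],[0,0,0],[0,0,0],[0,0,0],[0,0,0]],"turn":[0,0,0,0,0,0]}' 1
python3 go.py
```

```text
clock: 3.05
position: [0.5252, 0.185, 0.1755]
eef_rot: [-147.5, 89.9, 35.8]
ft_force: [-0.3, -0.2, 0.1]
opening: 0.0883
clock: 3.8
position: [0.5254, 0.1879, 0.1761]
eef_rot: [-119.3, 89.7, 64.1]
ft_force: [-1.2, 5.1, 1.5]
opening: 0.0574
[0.5254 0.1879 0.1761] [-119.32   89.72   64.14] [-1.2  5.1  1.5] 0.0574 3.8
[[ 0.002  0.06  -0.998]
 [ 0.004 -0.998 -0.06 ]
 [-1.    -0.004 -0.002]]
```

```bash
python3 -m pendant '{"xyz":[[0,-0.002,0],[-0.0025,-0.002,0.0017],[-0.005,-0.002,0.0034],[-0.0075,-0.002,0.0052],[-0.01,-0.002,0.007],[-0.0125,-0.002,0.0087],[-0.015,-0.002,0.0105],[-0.018,-0.002,0.0126],[-0.0205,-0.002,0.0143]],"turn":[0,0,0,0,0,0,0,0,0]}'
python3 go.py; python3 - <<'E'
from h import *
S=ctrl.read_camera('side')
cv2.imwrite('pics/a2.png',cv2.resize(S['frame'][60:260,220:420],(500,500)))
E
```

```text
clock: 4.92
position: [0.5097, 0.1892, 0.1969]
eef_rot: [-97.7, 89.7, 85.8]
ft_force: [0.5, 0.4, -1.3]
opening: 0.0576
[0.5097 0.1892 0.1969] [-97.7   89.74  85.81] [ 0.5  0.4 -1.3] 0.0576 4.92
[[ 0.     0.061 -0.998]
 [ 0.004 -0.998 -0.061]
 [-1.    -0.004 -0.001]]
```

View pics/a2.png

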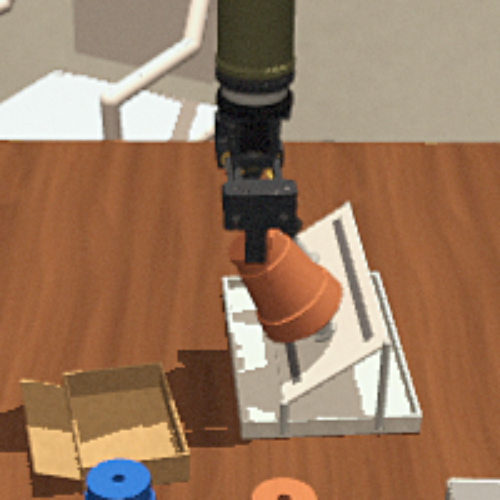

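The large pot came loose and follows the gripper. Continuing the pull along the axis.

```bash
python3 -m pendant '{"xyz":[[-0.008,0,0.0057],[-0.016,0,0.0115],[-0.024,0,0.0172],[-0.032,0,0.0229],[-0.04,0,0.0287],[-0.048,0,0.0344],[-0.056,0,0.0401],[-0.064,0,0.0458],[-0.072,0,0.0516],[-0.08,0,0.0573],[-0.088,0,0.063],[-0.096,0,0.0688],[-0.104,0,0.0745],[-0.11,0,0.0785],[-0.11,0,0.0785]],"turn":[0,0,0,0,0,0,0,0,0,0,0,0,0,0,0]}'
python3 go.py; python3 - <<'E'
from h import *
S=ctrl.read_camera('side')
cv2.imwrite('pics/a3.png',cv2.resize(S['frame'][30:260,220:450],(575,575)))
E
```

```text
clock: 6.85
position: [0.4313, 0.1841, 0.3075]
eef_rot: [-111.3, 89.7, 72.2]
ft_force: [-0.3, 0.1, -1.6]
opening: 0.0574
[0.4313 0.1841 0.3075] [-111.3    89.7    72.22] [-0.3  0.1 -1.6] 0.0574 6.85
[[ 0.002  0.061 -0.998]
 [ 0.005 -0.998 -0.061]
 [-1.    -0.005 -0.002]]
```

View pics/a3.png

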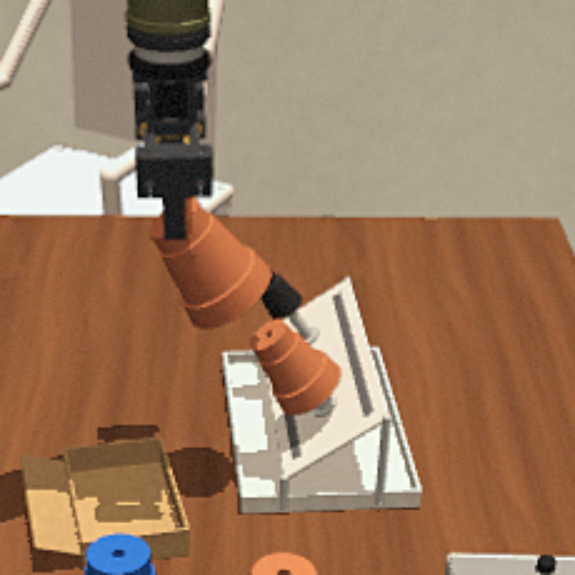

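Large pot is clear and still tilted 35°, and the middle one stayed put. The pads hold it against swinging, so I'll stand it upright by rolling it over its rim on the clear bench at about (0.52–0.62, 0.02).

```bash
python3 go.py 0.43,0.022,0.30 0.505,0.022,0.20 0.505,0.022,0.105
```

```text
[0.4314 0.184  0.3072] [-107.9    89.71   75.61] [-0.1 -0.1 -2.3] 0.0574 6.9
[[ 0.001  0.061 -0.998]
 [ 0.005 -0.998 -0.061]
 [-1.    -0.005 -0.002]]
[0.0064 0.1616 0.0113] 
[ 0.1065  0.1667 -0.0634] 
[ 0.2015  0.1671 -0.0633]
```

```bash
python3 -m pendant '{"xyz":[[0,0.03,0.005],[0,0.07,0.01],[0.006,0.12,0.011],[0.01,0.15,0.0],[0.04,0.165,-0.03],[0.08,0.167,-0.06],[0.12,0.167,-0.063],[0.16,0.167,-0.063],[0.185,0.167,-0.063],[0.197,0.167,-0.063],[0.2015,0.167,-0.063],[0.2015,0.167,-0.063]],"turn":[0,0,0,0,0,0,0,0,0,0,0,0]}'
python3 -m pendant '{"xyz":[[0.003,0,0],[0.006,0,0],[0.009,0,0]],"turn":[0,0,0]}'
python3 -m pendant '{"xyz":[[0.003,0,0],[0.006,0,0]],"turn":[0,0]}'
```

```text
clock: 8.4
position: [0.5079, 0.0222, 0.1079]
eef_rot: [-152.3, 89.4, 31.2]
ft_force: [-1.7, 0.4, 20.4]
opening: 0.0579
clock: 8.78
position: [0.5159, 0.0228, 0.1048]
eef_rot: [-169.0, 88.4, 14.5]
ft_force: [-0.5, -0.8, 43.9]
opening: 0.0583
clock: 9.02
position: [0.5237, 0.0234, 0.1038]
eef_rot: [-172.4, 87.4, 11.0]
ft_force: [3.3, -0.5, 39.7]
opening: 0.058
```

```bash
python3 - <<'E'
from h import *
S=ctrl.read_camera('side');T=ctrl.read_camera('top')
cv2.imwrite('pics/a4.png',np.hstack([cv2.resize(S['frame'][110:310,220:420],(400,400)),cv2.resize(T['frame'][100:300,150:350],(400,400))]))
E
```

```text
(no output)
```

View pics/a4.png

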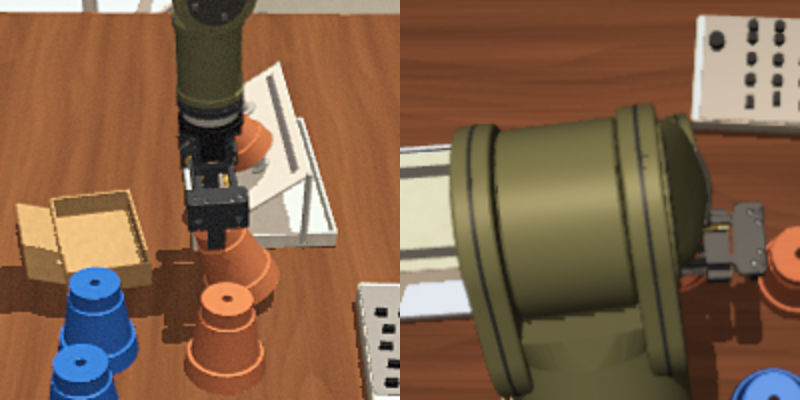

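The tool met the bench 16 mm early and pressed with about 44 N. That means the pot slipped about 13 mm down in the pads while it broke loose. I'll back off and check the tool's tilt.

```bash
python3 -m pendant '{"xyz":[[-0.006,0,0],[-0.014,0,0],[-0.02,0,0],[-0.02,0,0]],"turn":[0,0,0,0]}'
python3 go.py; python3 - <<'E'
from h import *
S=ctrl.read_camera('side')
cv2.imwrite('pics/a5.png',cv2.resize(S['frame'][120:320,250:450],(600,600),interpolation=cv2.INTER_CUBIC))
E
```

```text
clock: 9.62
position: [0.5231, 0.0232, 0.1238]
eef_rot: [-172.4, 87.4, 11.1]
ft_force: [-1.3, -1.1, -1.7]
opening: 0.0582
[0.5231 0.0232 0.1238] [-172.37   87.35   11.06] [-1.3 -1.1 -1.7] 0.0582 9.62
[[ 0.045  0.06  -0.997]
 [ 0.009 -0.998 -0.06 ]
 [-0.999 -0.006 -0.046]]
```

View pics/a5.png

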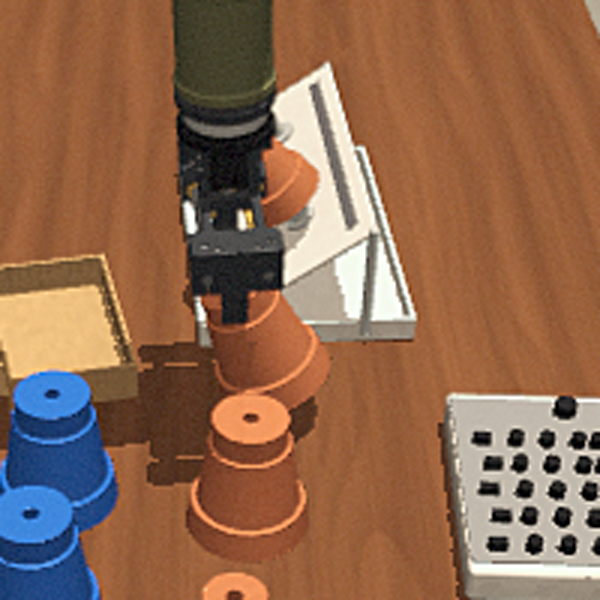

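```bash
python3 -m pendant '{"xyz":[[0.008,0,0],[0.015,0,0],[0.018,0,0.001],[0.018,0.0003,-0.004],[0.018,0.0007,-0.011],[0.0185,0.001,-0.017],[0.019,0.0014,-0.023]],"turn":[0,0,0,0,0,0,0]}'
python3 go.py
```

```text
clock: 10.55
position: [0.5475, 0.0233, 0.1057]
eef_rot: [-172.4, 87.4, 11.1]
ft_force: [-0.6, 0.6, -0.6]
opening: 0.0584
[0.5475 0.0233 0.1057] [-172.37   87.35   11.05] [-0.6  0.6 -0.6] 0.0584 10.55
[[ 0.045  0.06  -0.997]
 [ 0.009 -0.998 -0.059]
 [-0.999 -0.006 -0.046]]
```

```bash
python3 -m pendant '{"xyz":[[0.002,0,0],[0.004,0,-0.001]],"turn":[0,0]}'
python3 -m pendant '{"xyz":[[0.002,0.0002,-0.003],[0.003,0.0004,-0.007]],"turn":[0,0]}'
python3 -m pendant '{"xyz":[[0.0015,0.0002,-0.004],[0.003,0.0005,-0.008]],"turn":[0,0]}'
```

```text
clock: 10.8
position: [0.552, 0.0236, 0.1038]
eef_rot: [-173.2, 86.9, 10.2]
ft_force: [1.3, 0.3, 19.7]
opening: 0.058
clock: 11.05
position: [0.5612, 0.024, 0.1027]
eef_rot: [-173.3, 86.7, 10.1]
ft_force: [1.5, 0.3, 9.0]
opening: 0.0578
clock: 11.3
position: [0.5703, 0.0244, 0.1008]
eef_rot: [-173.1, 86.5, 10.3]
ft_force: [0.7, 1.0, 5.6]
opening: 0.0581
```

```bash
python3 -m pendant '{"xyz":[[0.002,0.0003,-0.005],[0.004,0.0006,-0.01]],"turn":[0,0]}'
python3 -m pendant '{"xyz":[[0.002,0.0003,-0.005],[0.004,0.0006,-0.01]],"turn":[0,0]}'
python3 - <<'E'
from h import *
S=ctrl.read_camera('side')
cv2.imwrite('pics/a6.png',cv2.resize(S['frame'][120:320,250:450],(600,600),interpolation=cv2.INTER_CUBIC))
E
```

```text
clock: 11.55
position: [0.5813, 0.0248, 0.0975]
eef_rot: [-172.8, 86.5, 10.6]
ft_force: [0.8, 1.1, 4.5]
opening: 0.0582
clock: 11.8
position: [0.5915, 0.0255, 0.0941]
eef_rot: [-172.0, 86.5, 11.4]
ft_force: [-7.6, 3.1, 20.3]
opening: 0.058
```

View pics/a6.png

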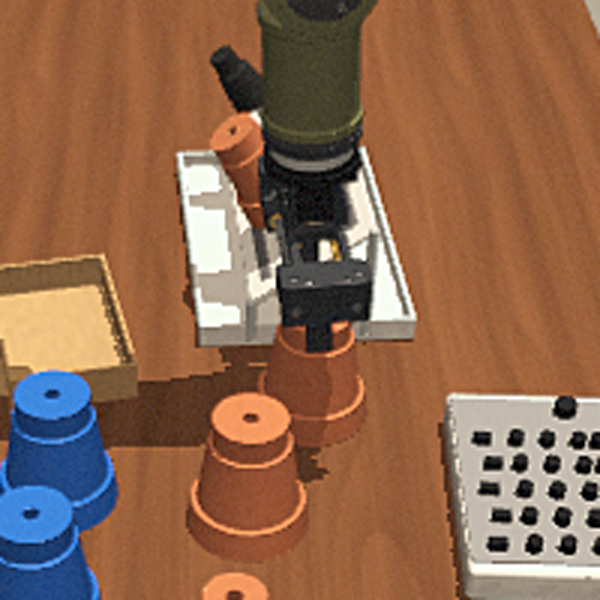

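The large pot now stands upright on the bench. Releasing it, rising, then measuring it and both stands.

```bash
python3 -m pendant '{"xyz":[[-0.001,0,0],[-0.001,0,0],[-0.001,0,0],[-0.001,0,0]],"turn":[0,0,0,0]}' 0
python3 -m pendant '{"xyz":[[-0.03,0,0],[-0.07,0,0],[-0.11,0,0],[-0.12,0,0],[-0.12,0,0]],"turn":[0,0,0,0,0]}'
cat > hm.py <<'E'
from holes import *
def hole2(c,uv,r=9):   # dark blob nearest uv, within orange
    f=c['frame'][:,:,2].astype(float); u,v=map(int,uv)
    p=cv2.resize(f[v-r:v+r+1,u-r:u+r+1],None,fx=4,fy=4,interpolation=cv2.INTER_CUBIC)
    m=(p<np.median(p)*.7).astype(np.uint8); n,l,st,ce=cv2.connectedComponentsWithStats(m)
    best=min(((np.hypot(*(ce[i]-2*(2*r+1))),i) for i in range(1,n) if 20<st[i,4]<700),default=None)
    if best is None: return None
    return (ce[best[1]]+.5)/4-.5+[u-r,v-r], st[best[1],4]/16
E
python3 - <<'E'
from hm import *
S=ctrl.read_camera('side');T=ctrl.read_camera('top')
print(S['position'])
g=proj(S,[[.59,.026,.105]])[0]; print('guess',g)
for n,uv,z in(('PL',g,.105),('SL',(333.7,259.3),.105),('SM',(327,319),.084)):
    h=hole2(S,uv); print(n,h, None if h is None else onz(S,[h[0]],z).round(4))
for n,uv,z in(('SL',(350,228),.105),('SM',(428,237),.084)):
    h=hole2(T,uv); print('T',n,h, None if h is None else onz(T,[h[0]],z).round(4))
cv2.imwrite('pics/a7.png',np.hstack([cv2.resize(S['frame'][120:320,250:450],(400,400)),cv2.resize(T['frame'][140:340,250:450],(400,400))]))
E
python3 go.py
```

```text
clock: 12.35
position: [0.5913, 0.0253, 0.095]
eef_rot: [-172.1, 86.6, 11.3]
ft_force: [0.4, -0.2, -0.1]
opening: 0.0885
clock: 12.98
position: [0.5843, 0.0238, 0.2149]
eef_rot: [-172.2, 86.6, 11.2]
ft_force: [-0.7, 0.0, -0.3]
opening: 0.088
[ 0.48057762 -1.04657064  0.89970853]
guess [353.41594997 224.54954954]
PL (array([354.74856322, 223.24856322]), np.float64(5.4375)) [[0.5936 0.0314 0.105 ]]
SL (array([333.17875, 258.8575 ]), np.float64(12.5)) [[ 0.5359 -0.1045  0.105 ]]
SM (array([327.77675439, 318.36447368]), np.float64(17.8125)) [[ 0.5198 -0.2683  0.084 ]]
T SL (array([349.93002392, 226.23325359]), np.float64(26.125)) [[ 0.5347 -0.1076  0.105 ]]
T SM (array([428.41715457, 235.98331382]), np.float64(26.6875)) [[ 0.5187 -0.2705  0.084 ]]
[0.5834 0.0239 0.2134] [-171.9    86.72   11.54] [ 0.5 -0.3 -0.4] 0.0881 13.07
[[ 0.056  0.06  -0.997]
 [ 0.011 -0.998 -0.06 ]
 [-0.998 -0.008 -0.057]]
```

```bash
python3 go.py 0.593,0.0265,0.12,3.5 0.593,0.0265,0.083,3.5
```

```text
[0.5834 0.0239 0.2134] [-171.9    86.72   11.54] [ 0.5 -0.3 -0.4] 0.0881 13.07
[[ 0.056  0.06  -0.997]
 [ 0.011 -0.998 -0.06 ]
 [-0.998 -0.008 -0.057]]
[ 0.0938 -0.0013 -0.0044] -0.1
[ 0.1308 -0.001  -0.0023] -0.1
```

```bash
python3 -m pendant '{"xyz":[[0.05,-0.001,-0.004],[0.094,-0.001,-0.004],[0.12,-0.001,-0.003],[0.131,-0.001,-0.0023],[0.131,-0.001,-0.0023],[0.131,-0.001,-0.0023]],"turn":[0,0,0,0,0,0]}' 0
python3 -m pendant '{"xyz":[[0,0,0],[0,0,0],[0,0,0],[0,0,0],[0,0,0],[0,0,0]],"turn":[0,0,0,0,0,0]}' 1
python3 -m pendant '{"xyz":[[0,0,0],[-0.005,0,0],[-0.02,0,-0.001]],"turn":[0,0,0]}'
python3 go.py
```

```text
clock: 13.82
position: [0.5936, 0.0265, 0.0836]
eef_rot: [-172.1, 86.6, 11.3]
ft_force: [0.8, 0.2, 0.2]
opening: 0.0881
clock: 14.58
position: [0.5942, 0.0265, 0.0844]
eef_rot: [-172.3, 86.6, 11.2]
ft_force: [-0.6, 0.3, 5.0]
opening: 0.058
clock: 14.95
position: [0.593, 0.0264, 0.1042]
eef_rot: [-171.9, 86.7, 11.5]
ft_force: [0.6, 0.9, -1.2]
opening: 0.0583
[0.593  0.0264 0.1042] [-171.95   86.7    11.5 ] [ 0.6  0.9 -1.2] 0.0583 14.95
[[ 0.056  0.06  -0.997]
 [ 0.011 -0.998 -0.06 ]
 [-0.998 -0.008 -0.057]]
```

```bash
python3 go.py 0.593,0.0265,0.23 0.536,-0.1085,0.225 0.536,-0.1085,0.13
```

```text
[0.593  0.0264 0.1042] [-171.95   86.7    11.5 ] [ 0.6  0.9 -1.2] 0.0583 14.95
[[ 0.056  0.06  -0.997]
 [ 0.011 -0.998 -0.06 ]
 [-0.998 -0.008 -0.057]]
[-0.1256 -0.0011 -0.0072] 
[-0.1254  0.1302  0.058 ] 
[-0.0305  0.131   0.0634]
```

```bash
python3 -m pendant '{"xyz":[[-0.05,0,-0.003],[-0.1,-0.001,-0.006],[-0.126,-0.001,-0.007],[-0.126,0.03,0.01],[-0.126,0.07,0.03],[-0.126,0.11,0.05],[-0.126,0.13,0.058],[-0.126,0.1302,0.058],[-0.126,0.1302,0.058]],"turn":[0,0,0,0,0,0,0,0,0]}'
python3 - <<'E'
from hm import *
s=ctrl.get_state(); print(s['position'])
S=ctrl.read_camera('side');T=ctrl.read_camera('top')
cv2.imwrite('pics/a8.png',np.hstack([cv2.resize(S['frame'][130:330,230:430],(400,400)),cv2.resize(T['frame'][140:340,250:450],(400,400))]))
E
python3 go.py 0.536,-0.1085,0.125
```

```text
clock: 16.08
position: [0.5367, -0.1069, 0.2262]
eef_rot: [-171.2, 86.6, 12.3]
ft_force: [-0.2, 0.8, -2.4]
opening: 0.0591
[ 0.5366734  -0.10693279  0.22617524]
[ 0.5367 -0.1066  0.2259] [-171.19   86.64   12.41] [ 0.5 -0.4 -1.4] 0.0584 16.18
[[ 0.057  0.063 -0.996]
 [ 0.013 -0.998 -0.062]
 [-0.998 -0.009 -0.058]]
[0.1007 0.0028 0.0066]
```

View pics/a8.png

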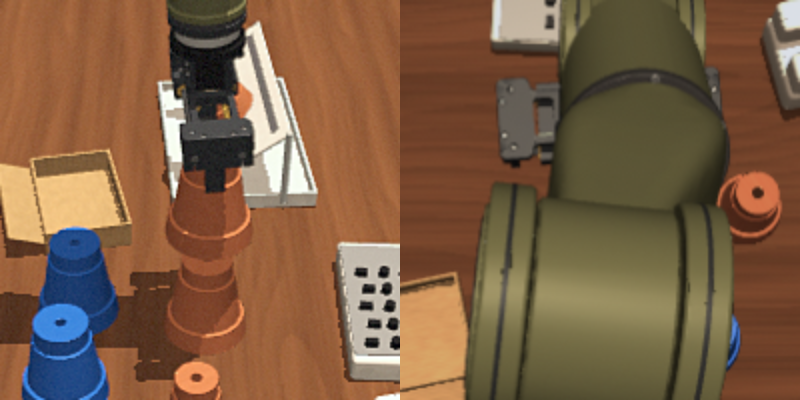

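```bash
python3 -m pendant '{"xyz":[[0.005,0.002,0.001],[0.03,0.002,0.003],[0.055,0.002,0.005],[0.075,0.0025,0.006],[0.09,0.0028,0.007],[0.096,0.0028,0.0075],[0.096,0.0028,0.0075]],"turn":[0,0,0,0,0,0,0]}'
python3 -m pendant '{"xyz":[[0.003,0,0],[0.006,0,0.0004],[0.008,0,0.0005],[0.008,0,0.0005]],"turn":[0,0,0,0]}'
```

```text
clock: 17.05
position: [0.5349, -0.1085, 0.1295]
eef_rot: [-171.1, 86.7, 12.5]
ft_force: [-0.4, 0.7, -2.0]
opening: 0.0583
clock: 17.55
position: [0.5348, -0.1084, 0.1214]
eef_rot: [-171.0, 86.7, 12.6]
ft_force: [-0.1, 0.3, -2.2]
opening: 0.058
```

No lateral load so far. Stepping down the last 11 mm.

```bash
python3 -m pendant '{"xyz":[[0.002,0,0],[0.004,0,0.0002],[0.006,0,0.0003],[0.006,0,0.0003]],"turn":[0,0,0,0]}'
python3 -m pendant '{"xyz":[[0.0015,0,0],[0.003,0,0.0002],[0.003,0,0.0002]],"turn":[0,0,0]}'
```

```text
clock: 18.05
position: [0.5347, -0.1083, 0.1152]
eef_rot: [-170.9, 86.7, 12.7]
ft_force: [-0.2, -0.1, -1.3]
opening: 0.0584
clock: 18.42
position: [0.5346, -0.1083, 0.112]
eef_rot: [-170.8, 86.7, 12.8]
ft_force: [0.3, -0.6, -1.7]
opening: 0.0582
```

```bash
python3 -m pendant '{"xyz":[[0.001,0,0],[0.0015,0,0]],"turn":[0,0]}'
python3 -m pendant '{"xyz":[[0.001,0,0],[0.001,0,0]],"turn":[0,0]}'
```

```text
clock: 18.68
position: [0.5348, -0.1082, 0.1106]
eef_rot: [-170.8, 86.7, 12.8]
ft_force: [0.1, -0.7, 0.7]
opening: 0.0582
clock: 18.92
position: [0.5351, -0.1081, 0.1105]
eef_rot: [-171.1, 86.6, 12.5]
ft_force: [-1.4, 0.0, 5.7]
opening: 0.0582
```

```bash
python3 -m pendant '{"xyz":[[0,0,0],[0,0,0],[0,0,0],[0,0,0]],"turn":[0,0,0,0]}' 0
python3 -m pendant '{"xyz":[[-0.02,0,0],[-0.06,0,0],[-0.12,0,0],[-0.17,0,0],[-0.17,0,0]],"turn":[0,0,0,0,0]}'
python3 - <<'E'
from hm import *
S=ctrl.read_camera('side');T=ctrl.read_camera('top')
h=hole2(S,proj(S,[[.5355,-.107,.131]])[0]); print('PL',h,None if h is None else onz(S,[h[0]],.131).round(4))
g=np.array([.5223,.1853,.1973])-np.array([-.573,-.033,.819])*.0025
a,b=hole2(S,proj(S,[g])[0]),hole2(T,proj(T,[g])[0]); print(g,a,b)
if a and b: print('PM',tri(S,a[0],T,b[0]))
elif a: 
    o,d=ray(S,[a[0]]); print('PM y-plane',o+d*((g[1]-o[1])/d[0,1]))
E
python3 go.py
```

```text
clock: 19.42
position: [0.5349, -0.1082, 0.1103]
eef_rot: [-171.1, 86.7, 12.5]
ft_force: [0.7, 0.6, -0.6]
opening: 0.088
clock: 20.05
position: [0.5275, -0.1109, 0.2838]
eef_rot: [-173.8, 86.2, 9.8]
ft_force: [-0.3, -0.6, -0.8]
opening: 0.0881
PL (array([332.6994382 , 249.67134831]), np.float64(11.125)) [[ 0.5341 -0.1035  0.131 ]]
[0.5237325 0.1853825 0.1952525] (array([320.36680328, 157.7602459 ]), np.float64(3.8125)) (array([196.71118582, 221.53392421]), np.float64(25.5625))
PM (array([0.51477847, 0.18208832, 0.20413479]), np.float64(0.010338560608319896))
[ 0.525  -0.1105  0.2799] [-171.28   86.65   12.33] [ 0.3  0.2 -0.5] 0.088 20.15
[[ 0.057  0.063 -0.996]
 [ 0.012 -0.998 -0.063]
 [-0.998 -0.009 -0.058]]
```

Placement forces were fine. The initial nest height came from a biased hole centroid, which explains the early bench contact, so I'm remeasuring the middle pot's foot with the better detector.

```bash
python3 - <<'E'
from hm import *
S=ctrl.read_camera('side');T=ctrl.read_camera('top')
b=hole2(T,(197,222))
for uv in((327,163),(328,165)):
    a=hole2(S,uv,7); print(a,b)
    if a: print('PM',tri(S,a[0],T,b[0]))
print('manual',tri(S,(327.4,163.4),T,b[0]))
cv2.imwrite('pics/a9.png',cv2.resize(np.hstack([S['frame'][135:195,300:360],T['frame'][190:250,165:225]]),(800,400),interpolation=cv2.INTER_CUBIC))
E
```

```text
None (array([196.71529484, 221.54576167]), np.float64(25.4375))
None (array([196.71529484, 221.54576167]), np.float64(25.4375))
manual (array([0.52728734, 0.18857834, 0.18158214]), np.float64(0.0026924091845199746))
```

View pics/a9.png

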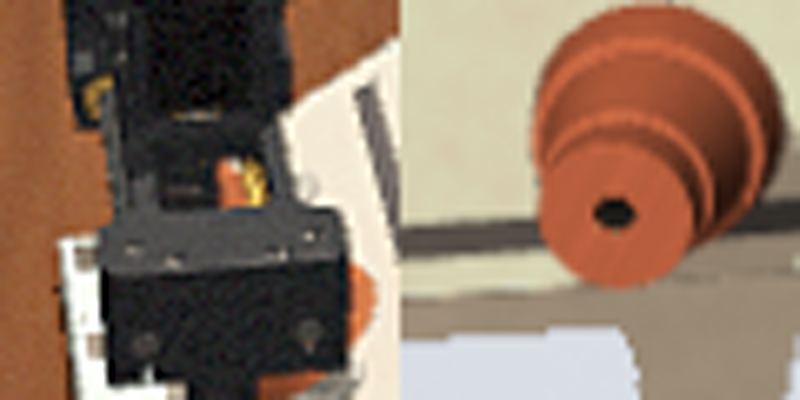

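```bash
python3 go.py 0.525,0.188,0.27,3.3
```

```text
[ 0.5242 -0.1102  0.2785] [-169.95   86.82   13.67] [ 0.3  0.3 -0.1] 0.0884 20.25
[[ 0.054  0.063 -0.997]
 [ 0.013 -0.998 -0.063]
 [-0.998 -0.01  -0.055]]
[ 0.0125 -0.2975 -0.019 ] 0.3
```

```bash
python3 -m pendant '{"xyz":[[0.003,-0.06,-0.004],[0.005,-0.12,-0.008],[0.008,-0.18,-0.012],[0.01,-0.24,-0.016],[0.0125,-0.2975,-0.019],[0.0125,-0.2975,-0.019],[0.0125,-0.2975,-0.019],[0.0125,-0.2975,-0.019]],"turn":[0,0,0,0,0,0,0,0]}' 0
python3 - <<'E'
from hm import *
S=ctrl.read_camera('side')
B=(196.715,221.546);T=ctrl.read_camera('top')
for uv in((327,163),(327,166)):
    a=hole2(S,uv,6); print(a)
    if a: print(tri(S,a[0],T,B))
f=S['frame'][156:172,318:336]; print(f[:,:,2])
E
python3 go.py 0.528,0.188,0.1577,3.3
```

```text
clock: 21.25
position: [0.525, 0.1858, 0.2693]
eef_rot: [-171.4, 86.9, 12.0]
ft_force: [0.4, -1.1, -0.3]
opening: 0.0882
(array([327.16666667, 163.2       ]), np.float64(1.875))
(array([0.52686122, 0.18835547, 0.18237749]), np.float64(0.0022653966633249165))
(array([327.17934783, 163.23369565]), np.float64(1.4375))
(array([0.5268947 , 0.18838309, 0.18226037]), np.float64(0.0022713125338927292))
[[145 154 153 156 159 152 146 152 160 161  98   0   4  30  25  22  80  89]
 [145 150 156 156 159 152 147 154 156 161 161  86 114 138 137 142 204 209]
 [145 154 152 156 161 156 148 154 160 180 201 204 234 232 231 248 255 255]
 [144 152 152 159 157 152 152 167 208 233 219 218 218 218 216 219 239 250]
 [149 154 153 155 154 154 156 197 222 218 213 214 215 214 215 212 207 224]
 [144 150 150 154 156 151 145 156 224 213 210 217 215 215 218 214 189 196]
 [149 149 158 155 151 140 136 164 222 157 149 231 217 215 220 223 193 193]
 [153 154 154 153 142 141 137 146 169  75 128 230 212 214 212 198 193 195]
 [149 153 151 147 141 140 137 163 206  94 174 220 217 219 208 179 189 192]
 [154 150 130 137 139 139 144 178 204 209 225 220 215 201 168 181 185 188]
 [154 155 142 141 139 142 138 133 158 226 220 217 196 143 166 178 185 189]
 [154 153 140 135 140 142 141 139 165 231 217 184 139 152 162 168 178 185]
 [155 152 140 140 143 143 138 140 159 190 107 128 140 149 160 163 170 179]
 [158 157 152 142 142 143 141 130 121 106 112 126 138 141 159 161 164 183]
 [185 197 210 135  95 102  98 105 107 110 115 121 132 140 152 154 169 205]
 [170 173 178 174  75  87  93 102 108 115 109 118 123 130 139 160 196 223]]
[0.5252 0.1862 0.2697] [-170.78   86.86   12.68] [-0.5  0.   0.1] 0.0882 21.35
[[ 0.053  0.061 -0.997]
 [ 0.012 -0.998 -0.06 ]
 [-0.998 -0.009 -0.054]]
[ 0.112  -0.0006  0.0032] 0.1
```

```bash
python3 -m pendant '{"xyz":[[0.05,-0.001,0.002],[0.085,-0.001,0.003],[0.102,-0.0015,0.0032],[0.1115,-0.0016,0.0032],[0.1115,-0.0016,0.0032],[0.1115,-0.0016,0.0032]],"turn":[0,0,0,0,0,0]}' 0
python3 -m pendant '{"xyz":[[0,0,0],[0,0,0],[0,0,0],[0,0,0],[0,0,0],[0,0,0],[0,0,0]],"turn":[0,0,0,0,0,0,0]}' 1
python3 go.py
```

```text
clock: 22.1
position: [0.5285, 0.1889, 0.1591]
eef_rot: [-170.5, 86.8, 12.9]
ft_force: [0.1, 0.8, -0.2]
opening: 0.0882
clock: 22.98
position: [0.5285, 0.1892, 0.1592]
eef_rot: [-170.1, 86.8, 13.3]
ft_force: [-1.0, 0.6, 3.5]
opening: 0.0445
[0.5285 0.1892 0.1592] [-170.14   86.76   13.3 ] [-1.   0.6  3.5] 0.0445 22.98
[[ 0.055  0.06  -0.997]
 [ 0.013 -0.998 -0.06 ]
 [-0.998 -0.01  -0.056]]
```

Opening is 44.5 mm on the 45 mm foot and well centred. Pulling slowly.

```bash
python3 -m pendant '{"xyz":[[-0.0025,0,0.0016],[-0.005,0,0.0031],[-0.0075,0,0.0047],[-0.01,0,0.0062]],"turn":[0,0,0,0]}'
python3 -m pendant '{"xyz":[[-0.0025,0,0.0016],[-0.005,0,0.0031],[-0.0075,0,0.0047],[-0.01,0,0.0062],[-0.0125,0,0.0078]],"turn":[0,0,0,0,0]}'
```

```text
clock: 23.48
position: [0.523, 0.1885, 0.1684]
eef_rot: [-170.4, 86.6, 13.0]
ft_force: [4.3, 1.6, -8.7]
opening: 0.0446
clock: 24.1
position: [0.5139, 0.1876, 0.1809]
eef_rot: [-170.7, 86.7, 12.7]
ft_force: [-0.2, -0.0, -1.0]
opening: 0.0448
```

```bash
python3 -m pendant '{"xyz":[[-0.008,0,0.005],[-0.016,0,0.01],[-0.024,0,0.015],[-0.032,0,0.02],[-0.04,0,0.025],[-0.048,0,0.03],[-0.056,0,0.035],[-0.064,0,0.04],[-0.072,0,0.045],[-0.08,0,0.05],[-0.088,0,0.055],[-0.096,0,0.06],[-0.104,0,0.065],[-0.104,0,0.065],[-0.104,0,0.065]],"turn":[0,0,0,0,0,0,0,0,0,0,0,0,0,0,0]}'
python3 go.py 0.43,0.022,0.27 0.50,0.022,0.18 0.50,0.022,0.11
python3 - <<'E'
from hm import *
S=ctrl.read_camera('side'); T=ctrl.read_camera('top')
m=omask(S['frame']); cs,_=cv2.findContours(m[30:230,250:420],cv2.RETR_EXTERNAL,cv2.CHAIN_APPROX_NONE)
for k in cs:
    if cv2.contourArea(k)>150: x,y,w,h=cv2.boundingRect(k); print((x+250,y+30,w,h),cv2.contourArea(k))
# predicted small pot foot hole
g=np.array([.527,.1884,.1823])-np.array([-.573,-.033,.819])*.0025
a=hole2(S,proj(S,[g])[0],6); print('small',proj(S,[g]),a)
cv2.imwrite('pics/b1.png',cv2.resize(S['frame'][60:260,220:420],(600,600)))
E
```

```text
clock: 25.98
position: [0.4433, 0.1824, 0.2809]
eef_rot: [-170.8, 86.7, 12.6]
ft_force: [-0.0, -0.0, -1.5]
opening: 0.0442
[0.4433 0.1824 0.2809] [-170.82   86.69   12.6 ] [-0.  -0.  -1.5] 0.0442 25.98
[[ 0.056  0.06  -0.997]
 [ 0.013 -0.998 -0.059]
 [-0.998 -0.009 -0.057]]
[0.0081 0.1594 0.0233] 
[ 0.1019  0.1644 -0.0413] 
[ 0.1718  0.1651 -0.0373] 
(250, 116, 170, 114) 12131.5
small [[327.33463079 164.02223157]] (array([327.52166667, 163.91166667]), np.float64(4.6875))
```

```bash
python3 go.py 0.515,0.022,0.12 0.515,0.022,0.076; python3 -m pendant '{"xyz":[[0,0.03,0.01],[0,0.07,0.02],[0.008,0.12,0.023],[0.02,0.15,0.01],[0.05,0.164,-0.02],[0.08,0.165,-0.045],[0.12,0.165,-0.052],[0.16,0.165,-0.052],[0.19,0.165,-0.052],[0.2,0.165,-0.052],[0.2,0.165,-0.052]],"turn":[0,0,0,0,0,0,0,0,0,0,0]}'
python3 go.py
```

```text
[0.4433 0.1824 0.2807] [-170.87   86.71   12.53] [-0.7  0.1 -1.4] 0.0446 26.07
[[ 0.056  0.06  -0.997]
 [ 0.012 -0.998 -0.059]
 [-0.998 -0.009 -0.057]]
[ 0.1625  0.1658 -0.0529] 
[ 0.2064  0.1662 -0.0504] 
clock: 27.45
position: [0.5161, 0.0232, 0.0823]
eef_rot: [-170.9, 86.7, 12.5]
ft_force: [0.8, 0.4, -0.7]
opening: 0.0443
[0.5161 0.0232 0.0823] [-170.86   86.75   12.54] [ 0.8  0.4 -0.7] 0.0443 27.45
[[ 0.055  0.06  -0.997]
 [ 0.012 -0.998 -0.059]
 [-0.998 -0.009 -0.056]]
```

```bash
python3 -m pendant '{"xyz":[[0.004,0,0],[0.008,0,0],[0.011,0,0],[0.011,0,0]],"turn":[0,0,0,0]}'
python3 -m pendant '{"xyz":[[0.0015,0,-0.001],[0.003,0,-0.002]],"turn":[0,0]}'
```

```text
clock: 27.95
position: [0.5169, 0.0233, 0.0714]
eef_rot: [-170.9, 86.7, 12.5]
ft_force: [-0.9, -0.5, -0.9]
opening: 0.0444
clock: 28.2
position: [0.5189, 0.0234, 0.0704]
eef_rot: [-171.3, 86.7, 12.1]
ft_force: [-6.8, 0.6, 33.9]
opening: 0.0442
```

```bash
python3 -m pendant '{"xyz":[[0.001,0.0002,-0.004],[0.002,0.0004,-0.008]],"turn":[0,0]}'
```

```text
clock: 28.45
position: [0.5252, 0.0235, 0.0709]
eef_rot: [-171.2, 86.8, 12.3]
ft_force: [-6.5, 0.9, 29.2]
opening: 0.0446
```

```bash
python3 -m pendant '{"xyz":[[0.002,0.0002,-0.004],[0.003,0.0004,-0.008]],"turn":[0,0]}'
python3 -m pendant '{"xyz":[[0.002,0.0002,-0.004],[0.003,0.0004,-0.008]],"turn":[0,0]}'
python3 -m pendant '{"xyz":[[0.002,0.0002,-0.004],[0.0035,0.0004,-0.008]],"turn":[0,0]}'
```

```text
clock: 28.7
position: [0.5334, 0.0238, 0.0708]
eef_rot: [-171.4, 86.7, 12.0]
ft_force: [-3.8, 0.6, 23.9]
opening: 0.0445
clock: 28.95
position: [0.5416, 0.0242, 0.07]
eef_rot: [-171.4, 86.7, 12.0]
ft_force: [-2.8, -0.5, 14.8]
opening: 0.0446
clock: 29.2
position: [0.5498, 0.0244, 0.0683]
eef_rot: [-171.5, 86.7, 12.0]
ft_force: [-2.3, 0.0, 9.7]
opening: 0.0443
```

```bash
python3 -m pendant '{"xyz":[[0.002,0.0002,-0.004],[0.004,0.0004,-0.008]],"turn":[0,0]}'
python3 -m pendant '{"xyz":[[0.0022,0.0002,-0.004],[0.0045,0.0004,-0.008]],"turn":[0,0]}'
python3 -m pendant '{"xyz":[[0.002,0.0002,-0.003],[0.003,0.0003,-0.005]],"turn":[0,0]}'
```

```text
clock: 29.45
position: [0.5581, 0.025, 0.0657]
eef_rot: [-171.1, 86.6, 12.3]
ft_force: [-1.3, 0.7, 8.8]
opening: 0.044
clock: 29.7
position: [0.5617, 0.0256, 0.0643]
eef_rot: [-169.6, 87.1, 13.9]
ft_force: [-21.8, 3.2, 56.6]
opening: 0.0437
clock: 29.95
position: [0.5617, 0.0257, 0.0644]
eef_rot: [-168.2, 87.6, 15.3]
ft_force: [-20.1, 1.9, 47.8]
opening: 0.0442
```

The middle pot is flat on the bench. I'll relax, release, rise and measure.

```bash
python3 -m pendant '{"xyz":[[-0.001,0,0.001],[-0.001,0,0.001]],"turn":[0,0]}'
python3 -m pendant '{"xyz":[[0,0,0],[0,0,0],[0,0,0],[0,0,0],[0,0,0]],"turn":[0,0,0,0,0]}' 0
python3 -m pendant '{"xyz":[[-0.03,0,0],[-0.07,0,0],[-0.11,0,0],[-0.13,0,0],[-0.13,0,0]],"turn":[0,0,0,0,0]}'
python3 - <<'E'
from hm import *
S=ctrl.read_camera('side');g=proj(S,[[.563,.031,.084]])[0]; print(g)
for n,uv,z in(('PM',g,.084),('SM',(327.8,318.4),.084),('PL',(332.7,249.7),.131)):
    h=hole2(S,uv); print(n,h, None if h is None else onz(S,[h[0]],z).round(4))
E
python3 go.py
```

```text
clock: 30.2
position: [0.5608, 0.0256, 0.0656]
eef_rot: [-168.3, 87.6, 15.2]
ft_force: [-0.2, -0.2, -0.6]
opening: 0.0439
clock: 30.82
position: [0.5608, 0.0256, 0.0656]
eef_rot: [-168.3, 87.6, 15.2]
ft_force: [-0.6, -0.6, 0.4]
opening: 0.0879
clock: 31.45
position: [0.5565, 0.0242, 0.1969]
eef_rot: [-169.0, 87.4, 14.5]
ft_force: [-0.2, 0.1, -0.0]
opening: 0.0883
[341.98629466 230.11811629]
PM (array([345.7075, 229.985 ]), np.float64(6.25)) [[0.5723 0.0316 0.084 ]]
SM (array([327.78697183, 318.37147887]), np.float64(17.75)) [[ 0.5199 -0.2683  0.084 ]]
PL (array([332.71357143, 249.69357143]), np.float64(10.9375)) [[ 0.5341 -0.1036  0.131 ]]
[0.5556 0.0242 0.1956] [-168.5    87.55   15.  ] [-0.1  0.5  0.2] 0.088 31.5
[[ 0.041  0.061 -0.997]
 [ 0.011 -0.998 -0.061]
 [-0.999 -0.009 -0.042]]
```

```bash
python3 - <<'E'
from hm import *
S=ctrl.read_camera('side'); f=S['frame'][216:262:1,320:366,2]
for i,r in enumerate(f): print(216+i,' '.join('%3d'%v for v in r[::1]))
E
```

```text
216 180 181 182 181 181 181 180 180 178 178 177 173 197 252 247 243 244 244 245 248 249 244 173 140 160 182 183 181 183 181 179 180 179 183 183 183 183 186 185 183 183 181 176 198 252 245
217 177 179 180 180 179 181 180 180 179 179 179 179 188 235 249 246 246 246 249 246 213 139 132 143 182 181 181 179 179 180 180 182 181 180 180 180 181 182 182 183 181 183 178 197 250 247
218 182 173 175 177 179 178 182 182 182 179 179 181 180 211 252 250 250 246 229 156 137 151 186 185 180 179 182 178 180 183 182 183 180 180 181 180 180 183 183 181 182 181 178 176 193 250
219 247 181 186 185 184 184 174 178 176 178 180 184 171 134 190 255 244 172 140 160 185 185 183 181 179 180 180 181 179 181 180 182 176 180 181 183 180 179 180 179 182 179 178 178 195 250
220 248 250 251 252 254 245 177 183 185 174 178 175 144 156 155 168 131 142 143 183 181 181 181 181 181 183 180 180 180 176 179 182 179 180 182 181 181 178 179 179 178 181 181 177 194 251
221 244 245 245 245 246 247 250 255 247 169 179 176 127 142 144 157 151 187 185 183 183 180 181 176 181 178 184 180 180 178 182 181 182 181 181 181 181 180 180 
[... 6847 characters left out ...]
 224 221 222 216 201 153 106 101 117 118 126 118 111 145 223 181 113 140 143 145 148 152 154 146 146 148 134 138 152 154 155 154 157 158
259 117  86 104 110 110 109 111 108 112 108 106 105 105 102 100 114 119 120 122 127 125 125 124 121 112 159 239 157 147 154 150 149 153 150 153 147 149 145 140 142 151 149 156 153 150 155
260 166  82 101  99 109 108 113 116 114 116 117 122 123 116 121 123 125 123 118 124 129 124 122 117 120 200 255 115 145 148 148 151 151 150 153 155 149 147 141 149 154 157 154 154 153 155
261 230 156  91  97 108 108 113 111 116 117 126 122 124 121 122 123 125 126 118 126 125 124 122 111 164 239 204 128 149 149 148 149 150 151 149 153 145 135 100 154 151 152 158 153 157 153
```

The foot disc is clean (columns 337–355, hole at (345.7, 230)), so the middle pot stands upright at x≈0.572. Regripping there.

```bash
python3 go.py 0.5728,0.0262,0.064,3.3; python3 -m pendant '{"xyz":[[0,0,-0.016],[0.05,-0.001,-0.0155],[0.1,-0.001,-0.0135],[0.12,-0.001,-0.0125],[0.132,-0.001,-0.012],[0.132,-0.001,-0.012],[0.132,-0.001,-0.012]],"turn":[0,0,0,0,0,0,0]}' 0
python3 go.py 0.5728,0.0262,0.064
```

```text
[0.5551 0.0241 0.1948] [-168.13   87.66   15.37] [-1.5  0.2 -1.5] 0.0881 31.55
[[ 0.039  0.061 -0.997]
 [ 0.011 -0.998 -0.061]
 [-0.999 -0.008 -0.04 ]]
[ 1.314e-01  1.000e-04 -1.260e-02] 0.2
clock: 32.42
position: [0.5727, 0.0274, 0.0641]
eef_rot: [-168.4, 87.6, 15.1]
ft_force: [-0.4, 0.1, 0.0]
opening: 0.0884
[0.5727 0.0274 0.0641] [-168.42   87.59   15.09] [-0.4  0.1  0. ] 0.0884 32.42
[[ 0.041  0.061 -0.997]
 [ 0.011 -0.998 -0.061]
 [-0.999 -0.008 -0.041]]
[ 0.0001  0.0012 -0.    ]
```

```bash
python3 -m pendant '{"xyz":[[0,0,0],[0,0,0],[0,0,0],[0,0,0],[0,0,0],[0,0,0],[0,0,0]],"turn":[0,0,0,0,0,0,0]}' 1
python3 -m pendant '{"xyz":[[-0.004,0,0],[-0.02,0,-0.001],[-0.02,0,-0.001]],"turn":[0,0,0]}'
python3 go.py 0.5727,0.0275,0.24 0.519,-0.271,0.235 0.519,-0.271,0.235,3.3
```

```text
clock: 33.3
position: [0.5734, 0.0271, 0.0649]
eef_rot: [-169.2, 87.5, 14.2]
ft_force: [-0.3, 0.1, 6.4]
opening: 0.0444
clock: 33.67
position: [0.5746, 0.0271, 0.0864]
eef_rot: [-169.6, 87.3, 13.9]
ft_force: [-0.7, 0.1, -0.9]
opening: 0.0446
[0.5746 0.0271 0.0864] [-169.62   87.34   13.86] [-0.7  0.1 -0.9] 0.0446 33.67
[[ 0.045  0.061 -0.997]
 [ 0.011 -0.998 -0.06 ]
 [-0.999 -0.008 -0.046]]
[-0.1535 -0.0018 -0.0051] 
[-0.1543  0.2929  0.0667] 
[-0.1543  0.2929  0.0667] 0.2
```

```bash
python3 -m pendant '{"xyz":[[-0.05,0,-0.002],[-0.1,-0.001,-0.004],[-0.15,-0.0015,-0.005],[-0.154,-0.0015,-0.004],[-0.154,0.05,0.008],[-0.154,0.1,0.02],[-0.154,0.15,0.035],[-0.154,0.2,0.048],[-0.154,0.25,0.06],[-0.154,0.28,0.064],[-0.154,0.293,0.065],[-0.154,0.293,0.065],[-0.154,0.293,0.065]],"turn":[0,0,0,0,0,0,0,0,0,0,0,0,0]}'
python3 go.py 0.5205,-0.2705,0.11
python3 - <<'E'
from hm import *
S=ctrl.read_camera('side')
cv2.imwrite('pics/b2.png',cv2.resize(S['frame'][150:390,220:460],(720,600)))
E
```

```text
clock: 35.3
position: [0.5212, -0.2686, 0.2345]
eef_rot: [-167.4, 87.3, 16.2]
ft_force: [0.2, 0.5, -1.1]
opening: 0.0444
[ 0.5212 -0.2686  0.2345] [-167.41   87.33   16.24] [ 0.2  0.5 -1.1] 0.0444 35.3
[[ 0.045  0.064 -0.997]
 [ 0.013 -0.998 -0.063]
 [-0.999 -0.01  -0.045]]
[0.1243 0.0031 0.0064]
```

View pics/b2.png

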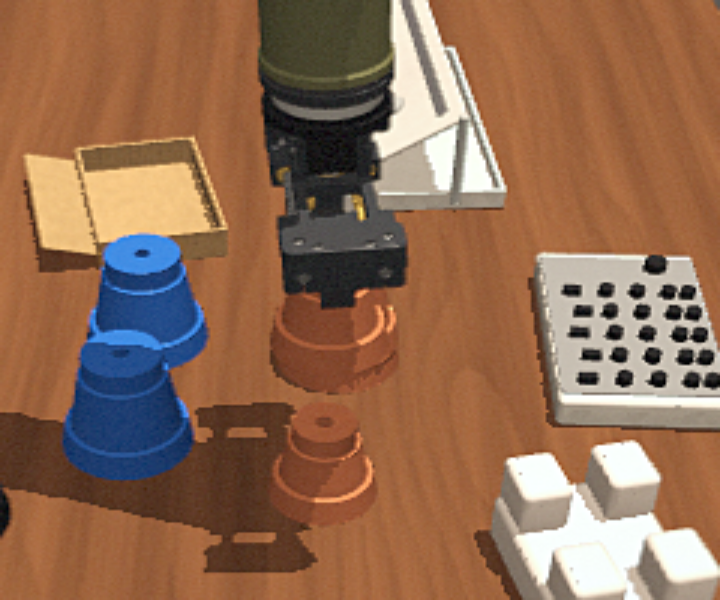

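Held pot is upright above the middle stand (bands centred near columns 330 and 324, which matches after perspective). Lowering it.

```bash
python3 -m pendant '{"xyz":[[0.005,0.002,0.002],[0.03,0.0025,0.004],[0.06,0.003,0.006],[0.09,0.003,0.007],[0.11,0.003,0.0075],[0.125,0.003,0.0075],[0.13,0.003,0.0078],[0.13,0.003,0.0078]],"turn":[0,0,0,0,0,0,0,0]}'
python3 -m pendant '{"xyz":[[0.003,0,0],[0.006,0,0.0002],[0.008,0,0.0004],[0.008,0,0.0004]],"turn":[0,0,0,0]}'
```

```text
clock: 36.35
position: [0.5197, -0.2705, 0.1045]
eef_rot: [-168.1, 87.3, 15.6]
ft_force: [-0.5, 0.4, -0.0]
opening: 0.0449
clock: 36.85
position: [0.5196, -0.2704, 0.0965]
eef_rot: [-167.9, 87.3, 15.7]
ft_force: [-0.1, -0.4, -1.3]
opening: 0.0449
```

```bash
python3 -m pendant '{"xyz":[[0.002,0,0],[0.004,0,0.0001],[0.0045,0,0.0001]],"turn":[0,0,0]}'
python3 -m pendant '{"xyz":[[0.001,0,0],[0.002,0,0]],"turn":[0,0]}'
```

```text
clock: 37.22
position: [0.5195, -0.2703, 0.0918]
eef_rot: [-167.7, 87.3, 16.0]
ft_force: [0.2, 0.0, -1.8]
opening: 0.0448
clock: 37.48
position: [0.5199, -0.2702, 0.09]
eef_rot: [-167.9, 87.3, 15.7]
ft_force: [-0.1, 1.4, 6.3]
opening: 0.0449
```

Contact at 0.090 m, as expected. Releasing, rising and checking both stacks numerically.

```bash
python3 -m pendant '{"xyz":[[0,0,0],[0,0,0],[0,0,0],[0,0,0],[0,0,0]],"turn":[0,0,0,0,0]}' 0
python3 -m pendant '{"xyz":[[-0.02,0,0],[-0.07,0,0],[-0.13,0,0],[-0.19,0,0],[-0.19,0,0],[-0.19,0,0]],"turn":[0,0,0,0,0,0]}'
python3 - <<'E'
from hm import *
S=ctrl.read_camera('side');T=ctrl.read_camera('top')
for n,P,uvT in(('PM',[.5195,-.2685,.109],None),('PL',[.534,-.104,.131],None)):
    a=hole2(S,proj(S,[P])[0]); print(n,a, None if a is None else onz(S,[a[0]],P[2]).round(4))
    b=hole2(T,proj(T,[[P[0]-.001,P[1]-.003,P[2]]])[0]); print('T',b, None if b is None else onz(T,[b[0]],P[2]).round(4))
    if a and b: print(tri(S,a[0],T,b[0]))
g=np.array([.527,.1884,.1823])-np.array([-.573,-.033,.819])*.0025
a=hole2(S,proj(S,[g])[0],6); print('small',proj(S,[g]),a)
E
python3 go.py
```

```text
clock: 38.1
position: [0.5196, -0.2704, 0.0897]
eef_rot: [-167.8, 87.3, 15.9]
ft_force: [0.2, -1.1, -0.3]
opening: 0.0881
clock: 38.85
position: [0.5105, -0.2727, 0.2789]
eef_rot: [-167.0, 87.4, 16.7]
ft_force: [0.1, -1.2, -0.4]
opening: 0.0882
PM (array([327.64889706, 308.92095588]), np.float64(17.0)) [[ 0.5191 -0.2661  0.109 ]]
T (array([429.81038647, 233.56400966]), np.float64(25.875)) [[ 0.5179 -0.2693  0.109 ]]
(array([ 0.51816023, -0.26877524,  0.11142739]), np.float64(0.0016230759981792887))
PL (array([332.02083333, 246.59722222]), np.float64(2.25)) [[ 0.5329 -0.0926  0.131 ]]
T (array([350.43932039, 223.91262136]), np.float64(25.75)) [[ 0.5329 -0.1077  0.131 ]]
(array([ 0.53111316, -0.10715713,  0.14234768]), np.float64(0.0021329752952303285))
small [[327.33463079 164.02223157]] (array([327.8953252 , 167.99186992]), np.float64(15.375))
[ 0.5101 -0.2723  0.2777] [-164.65   87.5    19.01] [-0.2 -0.5 -0.4] 0.088 38.95
[[ 0.041  0.064 -0.997]
 [ 0.014 -0.998 -0.064]
 [-0.999 -0.012 -0.042]]
```

```bash
python3 -m pendant '{"xyz":[[-0.02,0.05,0.04],[-0.02,0.1,0.08],[-0.02,0.15,0.12],[-0.02,0.2,0.15],[-0.02,0.2,0.15],[-0.02,0.2,0.15]],"turn":[0,0,0,0,0,0]}'
python3 - <<'E'
from hm import *
S=ctrl.read_camera('side');T=ctrl.read_camera('top')
for n,P in(('PM',[.5195,-.267,.109]),('PL',[.534,-.104,.131])):
    a=hole2(S,proj(S,[P])[0]); print(n,a, None if a is None else onz(S,[a[0]],P[2]).round(4))
g=np.array([.527,.1884,.1823])-np.array([-.573,-.033,.819])*.0025
for c in(S,T): print('small',proj(c,[g]),hole2(c,proj(c,[g])[0],6))
s=ctrl.get_state(); print(s['position'],s['qd'].round(2),s['clock'])
E
```

```text
clock: 39.7
position: [0.3724, -0.4808, 0.2874]
eef_rot: [-160.2, 87.5, 23.5]
ft_force: [-0.3, 0.3, 1.0]
opening: 0.0882
PM (array([327.65328467, 308.92062044]), np.float64(17.125)) [[ 0.5191 -0.2661  0.109 ]]
PL (array([332.69971264, 249.69396552]), np.float64(10.875)) [[ 0.5341 -0.1036  0.131 ]]
small [[327.33463079 164.02223157]] (array([327.54166667, 163.87847222]), np.float64(4.5))
small [[196.84549861 220.44535672]] (array([196.75179671, 221.12551335]), np.float64(30.4375))
[ 0.37393182 -0.47958662  0.28825337] [-0.5  -0.61  0.04 -0.22  0.26 -0.04  0.05] 39.8
```

All the checks agree, so I'm handing in.

```bash
python3 -c "
from cell import ctrl
print(ctrl.hand_in())"
```

```text
the job is handed in; nothing more can be done
None
```

Both pots are nested on their own stands, the small pot is still on its peg, and the job was handed in at about 40 s; no verdict came back.

I pulled the large pot off along the peg axis first, then the middle one. Each stayed tilted about 35° in the grip, so I rolled it upright over its rim on clear bench and gripped it again. I then lowered it onto its stand, with about 6 N of contact at touchdown.

**Last checks:**
- **Large pot:** its foot hole is within about 2 mm of the stand's, seen by both cameras. Touchdown was at the height expected for 26 mm of nesting.
- **Middle pot:** its foot hole is within about 1 mm in x and 1–2 mm in y of the stand's. Touchdown was at the height expected for 25 mm.
- **Small pot:** its foot hole is within 1 pixel of the predicted position in both views.
- **Robot:** the gripper is open and clear of everything. The bystanders looked undisturbed in the last picture.

**What failed or disagreed:**
- **Height error:** my first nest height was about 14 mm too high because of a biased hole measurement. The large pot was gripped near the end of its foot, and it met the bench early at up to 44 N. I re-measured before the middle pot.
- **Middle pot on the bench:** rolling it flat peaked at 57 N at the wrist. That force was against the bench, not the stand.
- **Cameras:** the two disagree by 2–3 mm in y. I used the top view and the jaw centring for y.
- **Occluded readings:** one late side-view reading of the large pot and one of the small pot were bad because the gripper was in the way. Both were right once the arm moved clear.
- **Tool tilt:** the bench contact left the tool tilted about 3°, roughly about the jaw axis.

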